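# Prop open the guard cover of a timing tester and set its trim knob

### The job

Prop open the tester's sprung clear cover with the orange strut from the wooden stand: lifting the cover on the strut's nose, seat the strut's foot fully down in the slot of the aluminium tower (it is clamped anywhere along its short rail, so find the slot by sight or feel), so that the cover leans back past upright on the nose by itself. Then turn the black knob clockwise until its white pointer meets the red mark. Press only gently with the strut, leave it in place, and do not disturb the loose tin and screwdriver.

Things in the scene. Friction and masses are not known exactly. Their poses are not given: they have to be found in the camera images.
- tester: grey fixed bench tester, 136 mm wide. Origin on the bench below the hinge; x to its back, y to its left, z up. Deck, 30 mm high, x=-50 to 0; hump, 76 high, x=0 to 52. On the deck: knob (axis x=-27, y=-40); rest post 6 mm thick, 77 high, at x=-45, y=6; aluminium slot tower 30 x 36, 72 high, centred at x=-17 but clamped anywhere on its rail from y=20 to 48 (not measured)
- cover_edge (a point): middle of the lower front edge of the clear cover, which moves with it; 80 mm above the bench when shut, 54 mm from the hinge. The cover is 120 mm wide (tester y=-60 to 60), 4 mm thick, 7 at its yellow front rim. It has no stay: a spring of about 0.05 N m always shuts it
- hinge_line (a point): middle of the cover's hinge axis, 80 mm above the bench at tester x=0, y=0; the axis runs along tester y; axes as the tester's. The slot is a blind vertical pocket in the middle of the tower's top: 13.6 mm (x) by 21.6 mm (y), 16 deep (floor 56 mm above the bench), 2 mm chamfer. Find its y by eye or by feeling for it with the foot. Foot seated, the nose holds the cover at about 1.9 rad
- cover (a joint): angle of the cover: 0 shut (level), 1.57 upright, 2.2 at its back stop
- knob (a joint): knob angle in rad, grows clockwise seen from above, 0 to 2.2. At q the white pointer lies at 3.94 - q rad counterclockwise from tester x. The red mark is at q = 1.5. Stiff: about 0.06 N m, stays where left
- knob_top (a point): centre of the knob's top, 76 mm above the bench. The grip is an upright bar 10 mm thick, 28 mm long along the pointer, 30 mm high (46 to 76 mm above the bench), on a round skirt of 26 mm diameter
- strut: loose orange strut, 60 g, upright in its stand. Origin at the centre of the foot's underside; z up, x towards the nose. Stem and foot 12 mm (x) by 20 mm (y), 52 mm high; nose (8 mm high, 20 wide) juts to x=28, its rounded rubber tip axis at x=24, z=48 mm; grip tab on the other side
- strut_grip (a point): centre of the strut's upright grip tab, at strut x=-36, z=40 mm. The tab is 20 mm (x) by 16 mm (y, the width to grip) by 50 mm high (strut z=15 to 65); a 14 mm wide bridge at strut z=30 to 42 joins it to the stem; axes as the strut's
- strut_foot (a point): centre of the underside of the strut's foot
- strut_stand: fixed wooden stand of the strut: pocket block 14 mm high, 10 mm deep pocket with 1.5 mm play all round (floor 4 mm above the bench, under the origin), and a 19 mm high pad under the grip tab. Same x axis as the strut's at the start
- tin_mid (a point): centre of a loose brass-coloured parts tin, 36 mm across, 20 high: leave it alone
- driver_mid (a point): middle of a loose small screwdriver with a blue ring, 92 mm long: leave it alone

How it is judged:
By the outcome, as a careful person would: the job done as asked, in the order asked, and still so for the second after the job is handed in, with the robot touching nothing.
It also fails if it takes over 72 s, if anything falls off the work surface, if the arm or the gripper's body presses on something with over 40 N, if the wrist force passes 120 N, or if a joint passes its speed limit or range.

### The arm

A 6-joint arm with a two-finger parallel gripper is mounted at the origin on a cart in front of the work surface, level with it; the furniture and walls round the work are solid. World frame = base frame: x ahead of the robot, y to its left, z up, the work surface at z = 0. Lengths are in m, angles in rad, forces in N, time in s.
With the tool pointing down it reaches from about 0.35 to 0.975 m from the base axis. Payload 4.9 kg.
Tool frame: the origin (TCP) lies on the centre line of the jaws, within the pads' length; the fingertips stand ctrl.tcp_to_tips ahead of it and the grasp point (between the pads) lies 3 mm ahead of it (ctrl.tcp_to_tips is the distance from the TCP to the fingertips, in m); z points along the fingers, y is the direction in which the jaws open and shut (so a half turn about z gives the same grasp; the last joint's range is limited). The gripper opens to 85 mm and grips with 20 to 120 N. Pads are 22 mm wide; open, the fingers measure 114 mm over their backs; the gripper's body (76 mm by 85 mm) begins 54 mm behind the grasp point. The pads swing forward as they close: fully open they stand 13 mm farther back than shut.
Start: joints at [1.06, 0.053, 1.613, -0, 1.476, -0.119], TCP at [0.239, 0.578, 0.253] pointing down, gripper open.
Joint ranges: [-3.01, 3.01], [-1.01, 2.22], [0.06, 2.58], [-1.02, 4.17], [0.09, 2.62], [-3.14, 3.14]. Speed limits (rad/s): [2.57, 2.57, 3.14, 3.14, 3.14, 3.14].

### API

Orientations are given as a rotation vector (axis times angle).
In Python, from station import ctrl, vision gives the robot as it stands.
- The arm moves only by the tool jog_arm, never from a script. Its argument "deltas" is a list of rows, each a list of 7 numbers: the turn, a rotation vector about the tool's x, y, z in rad, then the shift along the tool's x, y, z in cm, then the opening, from 0 (shut) to 1 (fully open). A call has 1 to 12 rows; each row shifts and turns the commanded pose from where the row before left it, along the tool's axes as they then stand; what a row does not reach is not made up. A row lasts 1/12 s, in which the tool goes at most 41.7 mm and 7.16 degrees, less where a joint would pass 70% of its speed; a pose out of reach is approached as far as the arm can. A call with a gripper value outside its range is refused whole. The fingers move at their own pace and stop on an object; "grip_force" is the grip in N (left out, the last holds). Time passes only in rows, so rows that do not move let the fingers close. It gives the time, the measured TCP pose, the force and the opening at its end, in the units of the state.
- ctrl.get_obs(): the state, without advancing time (a new reading comes with each control period).
- vision.get_image(name): name is "side" or "top"; returns (picture, depth): 384x512x3 uint8, red, green, blue; 384x512 float32, m along the optical axis (not along the pixel's ray), 0 where there is no reading.
- vision.calibration(name): a dict with "fx", "fy", "cx", "cy" (pixels), "rvec" (rotation vector, rad) and "tvec" (3), from world to camera coordinates, as OpenCV has them. Camera axes: x right, y down, z forward; pixel columns grow to the right and rows downward; lengths in m; the calibration is good to about 2 mm. A picture is of the moment at which its call begins. calibration takes no time and is no camera call.
- ctrl.finish_job(): hands the job in, once; it reports no verdict.
The state is a dict: "t": time; "q": joint angles; "dq": joint speeds; "effort": joint torques, N m; "tool_pos": TCP position; "tool_rot": TCP orientation; "contact_force": force on the tool from outside, world axes, zero at the start; "wrist_torque": the same for the moment, N m; "opening": finger opening in m.
Only numpy, scipy, OpenCV 4.12 (cv2) and the standard library are available. Lean on these libraries where they do the work, as an engineer would, in place of code of your own. Each camera call takes 0.05 s, during which the arm holds its last target. There are 200 camera calls.

## Working session

There is one attempt and no reset: what is moved stays moved. The work goes in short steps, Python scripts to look and compute and a tool call to move; the robot and the scene stay as the last step left them, time stands still between calls to the robot, and variables do not carry over. Pictures are saved under pics/ and viewed, about 8 in all and at most 12, crops included, and the job is handed in when it is done.

Besides the shell and the picture viewer there is one more tool, called by a JSON object that holds its "fn" and its "kwargs", one argument or row to a line. jog_arm: Moves the arm, as the interface text tells. Its arguments: {"type":"object","properties":{"deltas":{"type":"array"},"grip_force":{"type":"number"}},"required":["deltas"]}

```bash
mkdir -p pics; ls
cat > h.py <<'E'
import numpy as np, cv2
from station import ctrl, vision
def cal(n):
    c=vision.calibration(n); R=cv2.Rodrigues(np.array(c['rvec'],float))[0]
    return np.array([[c['fx'],0,c['cx']],[0,c['fy'],c['cy']],[0,0,1.]]),R,np.array(c['tvec'],float)
def proj(n,P):
    K,R,t=cal(n); p=(R@np.atleast_2d(P).T).T+t; p=p@K.T; return p[:,:2]/p[:,2:]
def onplane(n,u,v,z):
    K,R,t=cal(n); d=R.T@np.linalg.inv(K)@np.array([u,v,1.]); o=-R.T@t; return o+d*(z-o[2])/d[2]
def bydepth(n,u,v,D):
    K,R,t=cal(n); p=np.linalg.inv(K)@np.array([u,v,1.])*D[int(v),int(u)]; return R.T@(p-t)
def grab(tag):
    for n in('side','top'):
        im,D=vision.get_image(n); np.savez('pics/%s_%s.npz'%(tag,n),im=im,D=D); cv2.imwrite('pics/%s_%s.png'%(tag,n),im[:,:,::-1])
def load(tag,n):
    z=np.load('pics/%s_%s.npz'%(tag,n)); return z['im'],z['D']
def show(tag,n,out,u0,v0,u1,v1,s):
    im,_=load(tag,n); c=cv2.resize(im[v0:v1,u0:u1],None,fx=s,fy=s,interpolation=cv2.INTER_CUBIC); cv2.imwrite('pics/'+out,c[:,:,::-1])
E
python3 - <<'E'
from h import *
grab('a')
a=cv2.imread('pics/a_side.png');b=cv2.imread('pics/a_top.png')
cv2.imwrite('pics/a_both.png',np.vstack([cv2.resize(a,(400,300)),cv2.resize(b,(400,300))]))
for n in('side','top'):
    K,R,t=cal(n); print(n,K[0,0],(-R.T@t).round(3),R[2].round(3))
o=ctrl.get_obs(); print(o, ctrl.tcp_to_tips)
E
```

```text
pics
side 405.7407309180544 [0.414 1.134 0.467] [ 0.073 -0.934 -0.35 ]
top 362.4110776593325 [0.389 0.088 0.964] [ 0.148  0.014 -0.989]
{'t': 0.1, 'q': array([ 1.05999227e+00,  5.33071752e-02,  1.61418916e+00,  8.62067278e-06,
        1.47597098e+00, -1.18965088e-01]), 'dq': array([ 0.00044461, -0.00226712, -0.00301712, -0.00011735,  0.00223481,
       -0.00139142]), 'effort': array([ 1.10450554e-03, -3.94901383e+01, -3.71363282e+01, -5.53265875e-05,
        3.90047848e-03, -5.37568411e-06]), 'tool_pos': array([0.23839771, 0.57717546, 0.25215639]), 'tool_rot': array([-6.11455579e-01, -3.08091216e+00,  2.79522095e-03]), 'contact_force': array([-0.32536723,  0.14088114, -0.11641589]), 'wrist_torque': array([-0.03545541,  0.03968088, -0.01287717]), 'opening': 0.08543320321050629} 0.022
```

View pics/a_top.png

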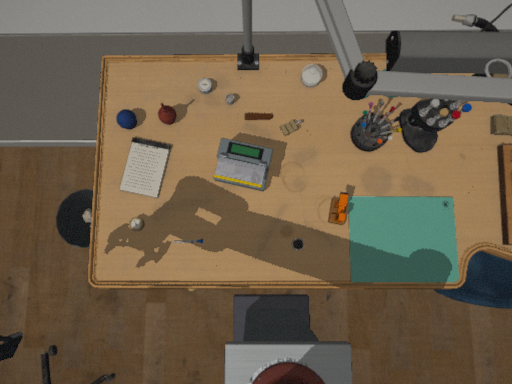

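View pics/a_side.png

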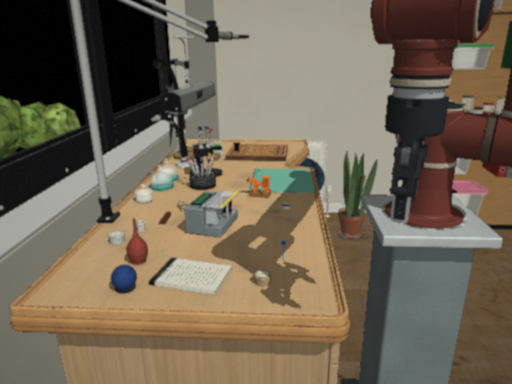

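Run:
```python
from h import *
print(proj('top',[[0,0,0],[.239,.578,.25]]),proj('side',[[.239,.578,.25]]))
im,_=load('a','top');im2,_=load('a','side')
a=cv2.resize(im[130:200,205:285],None,fx=5,fy=5,interpolation=cv2.INTER_CUBIC)
b=cv2.resize(im[180:236,315:365],None,fx=6,fy=6,interpolation=cv2.INTER_CUBIC)
c=cv2.resize(im2[165:245,175:285],None,fx=5,fy=5,interpolation=cv2.INTER_CUBIC)[:, :]
W=np.zeros((350,700,3),np.uint8);W[:,:400]=a;W[:336,400:700]=b
cv2.imwrite('pics/c1.png',W[:,:,::-1]);cv2.imwrite('pics/c2.png',c[:,:,::-1])
```

```text
[[287.65520673 407.24351717]
 [ -5.10537664 327.38156869]] [[403.60576318 204.04872768]]
```

View pics/c1.png

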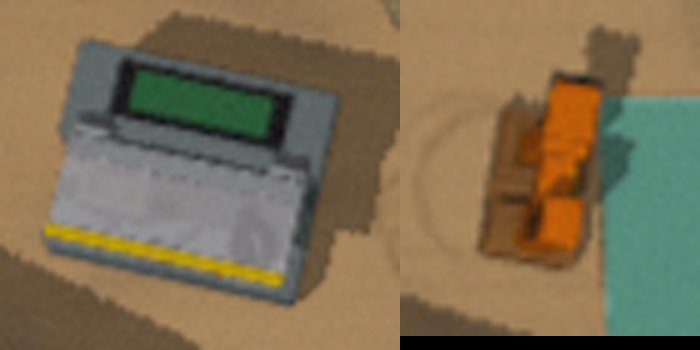

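View pics/c2.png

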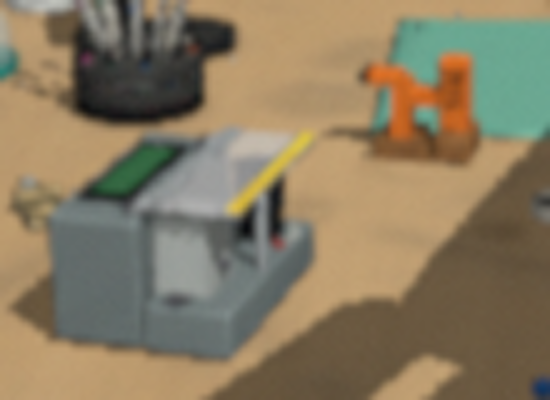

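```bash
cat > fit.py <<'E'
from h import *
from scipy.optimize import least_squares
def T(p,P): 
    P=np.array(P,float)/1000; c,s=np.cos(p[2]),np.sin(p[2])
    return np.c_[p[0]+c*P[:,0]-s*P[:,1],p[1]+s*P[:,0]+c*P[:,1],P[:,2]+(p[3] if len(p)>3 else 0)]
def fit(p0,top,side):
    def r(p):
        o=[]
        for n,l in(('top',top),('side',side)):
            if l: o.append(proj(n,T(p,[a for a,b in l]))-np.array([b for a,b in l],float))
        return np.vstack(o).ravel()
    s=least_squares(r,p0,loss='soft_l1'); return s.x,r(s.x).reshape(-1,2)
E
python3 - <<'E'
from fit import *
t=lambda u,v:(u/5+204.6,v/5+129.6)
d=lambda u,v:(u/5+174.6,v/5+164.6)
top=[((-54,60,83),t(44,231)),((-54,-60,83),t(283,285)),((52,68,76),t(83,40)),((52,-68,76),t(338,93)),((-50,-68,30),t(293,303))]
side=[((52,68,0),d(55,335)),((-50,68,0),d(222,357)),((-50,-68,30),d(312,226)),((0,68,76),d(142,207)),((52,68,76),d(55,210)),((-54,60,84),d(232,212)),((-54,-60,84),d(315,133))]
for z in((),(0,)):
    p,r=fit([.55,.1,-.2,*z],top,side); print(p.round(4)); print(r.round(1).tolist())
t=lambda u,v:((u-400)/6+314.6,v/6+179.6)
top=[((28,0,56),t(575,76)),((-36,0,69),t(562,224)),((28,10,56),t(552,72)),((28,-10,56),t(602,80))]
side=[((28,0,52),d(366,73)),((-36,0,69),d(456,58))]
for z in((),(0,)):
    p,r=fit([.45,-.1,-.1,*z],top,side); print(p.round(4)); print(r.round(1).tolist())
# depth check
im,D=load('a','top')
for u,v in((342,217),(344,201),(247,150),(240,165)): print(u,v,bydepth('top',u,v,D).round(3))
im,D=load('a','side')
for u,v in((266,180),(212,218),(200,215)): print(u,v,bydepth('side',u,v,D).round(3))
E
```

```text
[ 0.6036  0.1119 -0.2342]
[[0.1, 0.4], [-0.6, 0.6], [-0.2, -1.4], [1.0, -0.1], [0.3, -0.4], [-0.3, 0.9], [1.8, 1.1], [0.8, -2.3], [-1.5, 2.1], [-2.4, -0.5], [1.0, -0.8], [0.1, -0.3]]
[ 6.036e-01  1.118e-01 -2.342e-01 -2.000e-04]
[[0.1, 0.4], [-0.6, 0.6], [-0.2, -1.4], [1.0, -0.1], [0.3, -0.4], [-0.3, 0.9], [1.8, 1.1], [0.8, -2.2], [-1.5, 2.2], [-2.4, -0.4], [1.0, -0.7], [0.1, -0.2]]
[ 0.5006 -0.1399 -0.1868]
[[0.2, 0.1], [-0.2, -0.2], [0.1, 0.0], [-0.4, 0.1], [-0.5, -0.6], [0.3, -1.2]]
[ 0.501  -0.1409 -0.185  -0.0034]
[[0.2, 0.1], [-0.1, -0.2], [0.2, 0.1], [-0.3, 0.2], [-0.5, 0.3], [0.2, -0.4]]
342 217 [ 0.465 -0.135  0.068]
344 201 [ 0.506 -0.144  0.058]
247 150 [0.633 0.1   0.079]
240 165 [0.593 0.117 0.085]
266 180 [ 0.465 -0.126  0.054]
212 218 [0.595 0.17  0.045]
200 215 [0.624 0.181 0.058]
```

Run:
```python
from fit import *
p=[.6036,.1119,-.2342]
def cloud(n,u0,v0,u1,v1,p):
    im,D=load('a',n);K,R,t=cal(n);v,u=np.mgrid[v0:v1,u0:u1];d=D[v0:v1,u0:u1]
    X=np.stack([(u-K[0,2])/K[0,0]*d,(v-K[1,2])/K[1,1]*d,d],-1).reshape(-1,3)
    X=(X[d.ravel()>0]-t)@R; c,s=np.cos(p[2]),np.sin(p[2]); q=X-[p[0],p[1],0]
    return np.c_[c*q[:,0]+s*q[:,1],-s*q[:,0]+c*q[:,1],q[:,2]]*1000
C=cloud('side',175,165,245,240,p)
h=C[(C[:,0]>10)&(C[:,0]<45)&(C[:,2]>10)&(C[:,2]<66)&(C[:,1]>55)]
print('hump left',len(h),np.median(h,0),np.polyfit(h[:,0],h[:,1],1))
k=C[(C[:,0]>-33)&(C[:,0]<-3)&(C[:,2]>36)&(C[:,2]<70)&(C[:,1]<63)&(C[:,1]>20)]
print('tower',len(k)); print(np.histogram(k[:,1],bins=range(20,64,2))); f=k[k[:,1]>48]; print(np.median(f,0),np.polyfit(f[:,0],f[:,1],1),f[:,0].min(),f[:,0].max())
C=cloud('top',205,130,285,200,p)
h=C[(C[:,2]>68)]
for ax in(0,1): 
    print('hump/cover extents',ax,np.percentile(h[:,ax],[0.3,1,2,98,99,99.7]).round(1))
h=C[(C[:,2]>70)&(C[:,0]>5)];print('hump',np.percentile(h[:,1],[.5,2,98,99.5]),np.percentile(h[:,0],[98,99.5]),np.median(h[:,2]))
p=[.5006,-.1399,-.1868]
for n,b in(('top',(320,185,360,230)),('side',(240,165,285,205))):
    C=cloud(n,*b,p); h=C[C[:,2]>62]; print(n,'tab',np.percentile(h[:,0],[2,50,98]).round(1),np.percentile(h[:,1],[2,50,98]).round(1),np.median(h[:,2]),len(h))
    h=C[(C[:,2]>40)&(C[:,2]<60)&(C[:,0]>-8)]; print(n,'stem/nose',np.percentile(h[:,0],[2,50,98]).round(1),np.percentile(h[:,1],[2,50,98]).round(1),np.percentile(h[:,2],[50,98]),len(h))
```

```text
hump left 238 [27.98970254 70.76384272 37.72878065] [2.77287931e-02 6.99579866e+01]
tower 164
(array([ 4,  2,  4,  4,  2,  2,  0,  0,  2,  6,  3,  2,  1,  2,  3, 10, 48,
       55, 13,  1,  0]), array([20, 22, 24, 26, 28, 30, 32, 34, 36, 38, 40, 42, 44, 46, 48, 50, 52,
       54, 56, 58, 60, 62]))
[-19.24958368  54.0439207   53.71537907] [2.92245805e-02 5.45764400e+01] -32.94859060440622 -3.51682805057813
hump/cover extents 0 [-54.3 -53.7 -52.8  48.8  49.9  51.3]
hump/cover extents 1 [-66.1 -64.2 -61.7  63.   65.7  67.7]
hump [-66.16608473 -64.199734    65.47656095  67.74894473] [50.09143612 51.30335359] 77.66433263282595
top tab [-44.3 -35.5 -24.9] [-7.   1.4  8. ] 69.2374111906883 55
top stem/nose [-7.   9.5 28. ] [-9.2  0.9  9.9] [56.27778416 59.24401417] 123
side tab [-43.5 -34.4 -26.6] [-5.4  6.8 13.2] 67.21637612566974 20
side stem/nose [-7.   5.8 27.8] [-7.5  8.4 15.2] [51.21214591 56.16237048] 54
```

Run:
```python
from fit import *
im,_=load('a','top'); f=im.astype(int)
c=f[170:194,205:270]; w=np.clip(np.minimum(c[...,0],c[...,1])-c[...,2]-60,0,None).astype(float)
cols=[];
for j in range(11,54):
    if w[:,j].sum()>50: cols.append((205+j,170+(w[:,j]*np.arange(24)).sum()/w[:,j].sum()))
cols=np.array(cols); k=np.polyfit(cols[:,0],cols[:,1],1); print(k,np.std(cols[:,1]-np.polyval(k,cols[:,0])),cols[0],cols[-1], w.sum(0).round()[:14], w.sum(0).round()[50:62])
a=onplane('top',cols[0,0],np.polyval(k,cols[0,0]),.085);b=onplane('top',cols[-1,0],np.polyval(k,cols[-1,0]),.085)
d=a-b; print('yaw',np.arctan2(d[1],d[0])-np.pi/2,'at',(a+b)/2)
# orange: long axis via left/right edges
c=f[183:230,325:360]; w=np.clip(c[...,0]-c[...,2]-90,0,None).astype(float)*(c[...,0]>1.7*c[...,1])
for i in range(47): 
    if w[i].sum()>100: print(183+i,((w[i]*np.arange(35)).sum()/w[i].sum()+325).round(1),np.where(w[i]>40)[0][[0,-1]]+325 if (w[i]>40).any() else '',end=' | ')
```

```text
[  0.21940545 128.44231522] 0.1000814874649181 [216.         175.78571429] [258.         185.10843373] [  0.   0.   0.   0.   0.   0.   0.   0.   0. 124. 171. 126. 175. 191.] [183. 163. 136. 166. 197. 169.  22.   0.   0.   0.   0.   0.]
yaw -0.2211064258713007 at [0.55387208 0.12437095 0.085     ]
194 343.1 [341 345] | 195 343.6 [340 347] | 196 343.6 [340 347] | 197 343.5 [340 347] | 198 343.4 [340 347] | 199 343.2 [340 347] | 200 342.9 [339 346] | 201 342.6 [339 346] | 202 342.4 [339 346] | 203 341.8 [339 346] | 204 341.7 [338 345] | 205 341.7 [339 345] | 206 341.0 [339 344] | 207 341.0 [339 343] | 208 340.8 [338 343] | 209 340.2 [338 343] | 210 339.5 [338 340] | 211 339.3 [338 339] | 212 339.3 [338 338] | 213 341.2 [339 344] | 214 341.7 [339 344] | 215 341.6 [339 344] | 216 341.6 [339 344] | 217 341.4 [339 344] | 218 341.2 [339 344] | 219 340.9 [338 344] | 220 340.3 [339 343] | 221 339.4  |
```

```bash
cat >> fit.py <<'E'
from scipy.spatial.transform import Rotation as Ro
def plan(target,yaw):
    """tool-frame moves from here to TCP target with tool down at yaw (turn first)"""
    o=ctrl.get_obs(); R=Ro.from_rotvec(o['tool_rot']).as_matrix()
    c,s=np.cos(yaw),np.sin(yaw); G=np.array([[-c,-s,0],[-s,c,0],[0,0,-1]]).T
    tr=Ro.from_matrix(R.T@G).as_rotvec(); d=np.array(target)-o['tool_pos']
    print('t',round(o['t'],2),'pos',o['tool_pos'].round(4),'F',o['contact_force'].round(2),'open',round(o['opening'],4))
    print('turn',tr.round(4),'shift cm (after turn)',(G.T@d*100).round(3),'n',np.linalg.norm(d)/.0417)
E
python3 -c "
from fit import *
plan([.4655,-.1325,.17],-.187)"
```

```text
t 0.1 pos [0.2384 0.5772 0.2522] F [-0.33  0.14 -0.12] open 0.0854
turn [-0.0018 -0.0004 -0.2048] shift cm (after turn) [-35.508 -65.508   8.216] n 17.977046297970663
```

{"fn": "jog_arm", "kwargs": {
  "deltas": [
    [0,0,-0.068,0,0,0,1],
    [0,0,-0.068,0,0,0,1],
    [0,0,-0.068,0,0,0,1],
    [0,0,0,-0.74,-1.36,0.17,1],
    [0,0,0,-1.48,-2.73,0.34,1],
    [0,0,0,-1.48,-2.73,0.34,1],
    [0,0,0,-1.48,-2.73,0.34,1],
    [0,0,0,-1.48,-2.73,0.34,1],
    [0,0,0,-1.48,-2.73,0.34,1],
    [0,0,0,-1.48,-2.73,0.34,1],
    [0,0,0,-1.48,-2.73,0.34,1],
    [0,0,0,-1.48,-2.73,0.34,1]
  ]
}}

```text
t: 1.1
tool_pos: [0.3188, 0.3247, 0.2237]
tool_rot: [-0.294, -3.127, 0.001]
contact_force: [0.6, -0.0, 0.7]
opening: 0.0855
```

{"fn": "jog_arm", "kwargs": {
  "deltas": [
    [0,0,0,-1.48,-2.73,0.34,1],
    [0,0,0,-1.48,-2.73,0.34,1],
    [0,0,0,-1.48,-2.73,0.34,1],
    [0,0,0,-1.48,-2.73,0.34,1],
    [0,0,0,-1.48,-2.73,0.34,1],
    [0,0,0,-1.48,-2.73,0.34,1],
    [0,0,0,-1.48,-2.73,0.34,1],
    [0,0,0,-1.48,-2.73,0.34,1],
    [0,0,0,-1.48,-2.73,0.34,1],
    [0,0,0,-1.48,-2.73,0.34,1],
    [0,0,0,-1.48,-2.73,0.34,1],
    [0,0,0,-1.48,-2.73,0.34,1]
  ]
}}

```text
t: 2.1
tool_pos: [0.4321, -0.0303, 0.1831]
tool_rot: [-0.295, -3.127, -0.0]
contact_force: [1.0, -0.0, 0.6]
opening: 0.0854
```

{"fn": "jog_arm", "kwargs": {
  "deltas": [
    [0,0,0,-1.48,-2.73,0.34,1],
    [0,0,0,-1.48,-2.73,0.34,1],
    [0,0,0,-1.48,-2.73,0.34,1],
    [0,0,0,-0.74,-1.36,0.17,1],
    [0,0,0,0,0,0,1],
    [0,0,0,0,0,0,1]
  ]
}}

```text
t: 2.6
tool_pos: [0.4649, -0.1322, 0.1712]
tool_rot: [-0.296, -3.126, -0.002]
contact_force: [-1.2, 0.3, -0.2]
opening: 0.0854
```

```bash
python3 -c "
from fit import *
plan([.4655,-.1325,.055],-.187)
grab('b');show('b','side','b.png',225,120,305,210,5)"
```

```text
t 2.6 pos [ 0.4649 -0.1322  0.1712] F [-1.25  0.34 -0.17] open 0.0854
turn [ 0.001  -0.0016 -0.0021] shift cm (after turn) [-0.061 -0.017 11.616] n 2.7856696639989504
```

View pics/b.png

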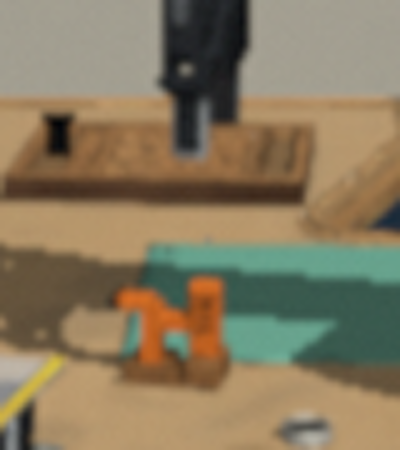

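```bash
python3 -c "
from fit import *
c,s=np.cos(-.187),np.sin(-.187)
p=np.array([.4649,-.1322,.1712])+.045*np.array([-s,c,0])+[0,0,-.009]
print(proj('side',p),proj('side',[[.4655,-.1325,.069],[.4655,-.1325,.022]]))"
```

```text
[[262.84329427 150.47177706]] [[266.01835385 175.01701476]
 [266.05769318 188.58913528]]
```

{"fn": "jog_arm", "kwargs": {
  "deltas": [
    [0,0,-0.002,-0.06,-0.02,1.5,1],
    [0,0,0,0,0,2.5,1],
    [0,0,0,0,0,2.5,1],
    [0,0,0,0,0,2,1],
    [0,0,0,0,0,1.5,1],
    [0,0,0,0,0,1,1],
    [0,0,0,0,0,0.6,1],
    [0,0,0,0,0,0,1],
    [0,0,0,0,0,0,0],
    [0,0,0,0,0,0,0],
    [0,0,0,0,0,0,0],
    [0,0,0,0,0,0,0]
  ],
  "grip_force": 50
}}

```text
t: 3.7
tool_pos: [0.4666, -0.1329, 0.0568]
tool_rot: [0.291, 3.126, -0.001]
contact_force: [0.8, 0.1, 0.6]
opening: 0.0384
```

{"fn": "jog_arm", "kwargs": {
  "deltas": [
    [0,0,0,0,0,0,0],
    [0,0,0,0,0,0,0],
    [0,0,0,0,0,0,0],
    [0,0,0,0,0,0,0]
  ]
}}

```text
t: 4.03
tool_pos: [0.4662, -0.1328, 0.0562]
tool_rot: [0.291, 3.127, -0.001]
contact_force: [-0.5, -0.4, 3.4]
opening: 0.0154
```

```bash
cat >> fit.py <<'E'
O=np.array([.6036,.1128]);YW=-.221
def w(x,y,z):
    c,s=np.cos(YW),np.sin(YW); return [O[0]+(c*x-s*y)/1000,O[1]+(s*x+c*y)/1000,z/1000]
def tt(P):
    c,s=np.cos(YW),np.sin(YW); d=(np.array(P[:2])-O)*1000; return np.r_[c*d[0]+s*d[1],-s*d[0]+c*d[1],P[2]*1000].round(2)
E
python3 -c "
from fit import *
plan([.4662,-.1328,.156],-.186)
plan(w(-146,34,156),-.186); plan(w(-146,34,156),YW)
print(w(-17,34,0),onplane('top',190,240,.005),onplane('top',298,244,.01))"
```

```text
t 4.03 pos [ 0.4662 -0.1328  0.0562] F [-0.51 -0.42  3.4 ] open 0.0154
turn [-0.0003  0.0007  0.0001] shift cm (after turn) [-2.000e-03  2.000e-03 -9.975e+00] n 2.3921828088659285
t 4.03 pos [ 0.4662 -0.1328  0.0562] F [-0.51 -0.42  3.4 ] open 0.0154
turn [-0.0003  0.0007  0.0001] shift cm (after turn) [ 5.509 30.588 -9.975] n 7.827745509796471
t 4.03 pos [ 0.4662 -0.1328  0.0562] F [-0.51 -0.42  3.4 ] open 0.0154
turn [-0.0003  0.0007  0.0351] shift cm (after turn) [ 6.576 30.377 -9.975] n 7.827745509796471
[np.float64(0.5944664455420748), np.float64(0.14969956887233393), 0.0] [0.40966604 0.25061035 0.005     ] [ 0.39929275 -0.0323482   0.01      ]
```

{"fn": "jog_arm", "kwargs": {
  "deltas": [
    [0,0,0,0,0,-0.4,0],
    [0,0,0,0,0,-0.8,0],
    [0,0,0,0,0,-1.2,0],
    [0,0,0,0,0,-1.8,0],
    [0,0,0,0,0,-1.8,0],
    [0,0,0,0,0,-1.8,0],
    [0,0,0,0,0,-1.4,0],
    [0,0,0,0,0,-0.8,0],
    [0,0,0,0,0,0,0]
  ]
}}

```text
t: 4.78
tool_pos: [0.4672, -0.1332, 0.1589]
tool_rot: [0.291, 3.123, -0.003]
contact_force: [0.4, 0.1, -0.3]
opening: 0.0154
```

{"fn": "jog_arm", "kwargs": {
  "deltas": [
    [0,0,0.035,0,0,0,0],
    [0,0,0,0.3,1.4,0,0],
    [0,0,0,0.6,2.9,0,0],
    [0,0,0,0.6,2.9,0,0],
    [0,0,0,0.6,2.9,0,0],
    [0,0,0,0.6,2.9,0,0],
    [0,0,0,0.6,2.9,0,0],
    [0,0,0,0.6,2.9,0,0],
    [0,0,0,0.6,2.9,0,0],
    [0,0,0,0.6,2.9,0,0],
    [0,0,0,0.6,2.9,0,0],
    [0,0,0,0.5,2,0,0]
  ]
}}

```text
t: 5.78
tool_pos: [0.4691, 0.1709, 0.1548]
tool_rot: [-0.344, -3.121, -0.0]
contact_force: [1.2, -0.4, -0.2]
opening: 0.0157
```

{"fn": "jog_arm", "kwargs": {
  "deltas": [
    [0,0,0,0.3,0.8,0,0],
    [0,0,0,0,0,0,0],
    [0,0,0,0,0,0,0]
  ]
}}

```text
t: 6.03
tool_pos: [0.4683, 0.1769, 0.155]
tool_rot: [-0.345, -3.121, 0.002]
contact_force: [1.1, -0.9, -0.9]
opening: 0.0152
```

```bash
python3 -c "
from fit import *
plan(w(-146,34,72),YW); print(tt(ctrl.get_obs()['tool_pos']))
grab('c');show('c','side','c.png',175,120,295,240,5)"
```

```text
t 6.03 pos [0.4683 0.1769 0.155 ] F [ 1.14 -0.91 -0.86] open 0.0152
turn [-0.0012 -0.0011  0.0009] shift cm (after turn) [-5.00e-03  1.09e-01  8.30e+00] n 1.9906796272047314
[-146.05   32.91  155.  ]
```

View pics/c.png

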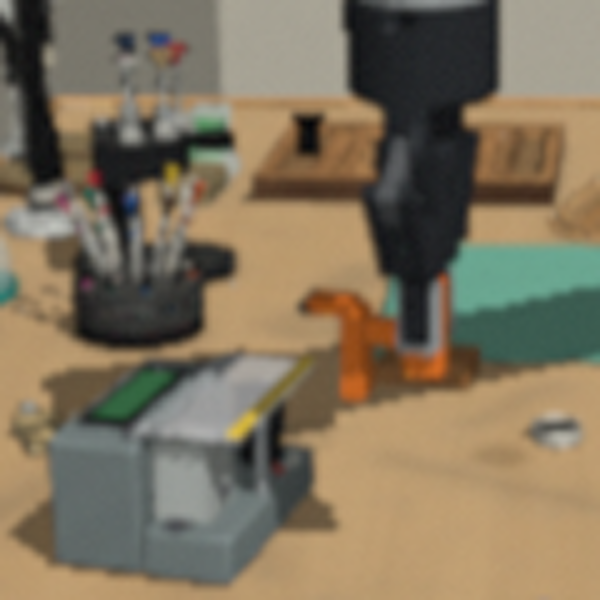

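```bash
python3 -c "
from fit import *
im,_=load('c','side'); f=im.astype(float); g=f[...,0]-f[...,2]
def cross(r,a,b,th):
    x=np.arange(a,b); y=g[r,a:b]-th; k=np.where(y[:-1]*y[1:]<0)[0]; return [round(x[i]+y[i]/(y[i]-y[i+1]),2) for i in k]
for r in range(188,199,2): print(r,g[r,238:256].astype(int), cross(r,236,256,(g[r,246]+g[r,240])/2))
p=tt(ctrl.get_obs()['tool_pos'])
for dx in(-2,0,2):
  for z in(10,20):
    P=[w(p[0]+36+dx+a,p[1]+b,p[2]-52.2+z) for a in(-6,6) for b in(-10,10)]
    q=proj('side',P); print(dx,z,q[:,0].min().round(2),q[:,0].max().round(2),q[:,1].mean().round(1))
"
```

```text
188 [ 68  67  65  58  64  97 117 124 120 106 105  98  93  95 106  88  33   3] [np.float64(242.86), np.float64(252.75)]
190 [ 46  44  44  40  52  94 119 124 121 108  88  52  18  20  39  49  35  33] [np.float64(242.73), np.float64(248.15)]
192 [ 43  42  41  39  52  95 117 123 120 109  91  66  44  42  45  47  56  83] [np.float64(242.66), np.float64(248.42), np.float64(254.91)]
194 [ 39  42  42  41  54  97 123 127 134 124 103  77  61  55  56  55  56  81] [np.float64(242.79), np.float64(248.58)]
196 [ 42  43  42  41  64 123 152 156 158 149 118  78  56  51  52  50  51  53] [np.float64(242.61), np.float64(248.45)]
198 [ 42  42  41  41  63 122 152 157 157 146 103  59  43  40  40  42  42  45] [np.float64(242.61), np.float64(248.09)]
-2 10 243.49 250.35 193.8
-2 20 243.41 250.29 190.1
0 10 242.74 249.61 193.8
0 20 242.65 249.54 190.1
2 10 241.99 248.86 193.7
2 20 241.9 248.79 190.0
```

{"fn": "jog_arm", "kwargs": {
  "deltas": [
    [0,0,0,0,0.11,1,0],
    [0,0,0,0,0,2,0],
    [0,0,0,0,0,2,0],
    [0,0,0,0,0,2,0],
    [0,0,0,0,0,1.3,0],
    [0,0,0,0,0,0,0],
    [0,0,0,0,0,0,0]
  ]
}}

```text
t: 6.72
tool_pos: [0.4682, 0.1775, 0.0715]
tool_rot: [-0.348, -3.12, 0.001]
contact_force: [-1.2, -0.7, -1.0]
opening: 0.0156
```

{"fn": "jog_arm", "kwargs": {
  "deltas": [
    [0,0,0,-0.5,0,0,0],
    [0,0,0,-0.9,0,0,0],
    [0,0,0,-0.9,0,0,0],
    [0,0,0,-0.8,0,0,0],
    [0,0,0,-0.5,0,0,0],
    [0,0,0,0,0,-0.4,0],
    [0,0,0,0,0,-0.4,0],
    [0,0,0,0,0,-0.3,0],
    [0,0,0,0,0,-0.3,0],
    [0,0,0,0,0,-0.3,0],
    [0,0,0,-0.05,0,-0.4,0],
    [0,0,0,-0.1,0,-0.5,0]
  ]
}}

```text
t: 7.72
tool_pos: [0.5051, 0.1702, 0.0987]
tool_rot: [-0.346, -3.122, 0.0]
contact_force: [-0.2, -0.6, -1.4]
opening: 0.0157
```

```bash
python3 -c "
from fit import *
o=ctrl.get_obs();p=tt(o['tool_pos']);print(p,'nose',p+[60.5,0,-4.2],o['contact_force'],o['wrist_torque'])
"
```

```text
[-108.73   34.4    98.71] nose [-48.23  34.4   94.51] [-0.1809118  -0.60831692 -1.43860575] [-0.03322325  0.02428309  0.01933777]
```

{"fn": "jog_arm", "kwargs": {
  "deltas": [
    [0,0,0,-0.3,0,-0.45,0],
    [0,0,0,-0.3,0,-0.4,0],
    [0,0,0,-0.45,0,-0.55,0],
    [0,0,0,-0.45,0,-0.55,0],
    [0,0,0,-0.4,0,-0.3,0],
    [0,0,0,-0.4,0,-0.3,0],
    [0,0,0,-0.4,0,-0.3,0],
    [0,0,0,0,0,0,0]
  ]
}}

```text
t: 8.38
tool_pos: [0.5331, 0.164, 0.1281]
tool_rot: [0.347, 3.121, 0.0]
contact_force: [-1.1, 0.2, 1.1]
opening: 0.0154
```

```bash
python3 -c "
from fit import *
o=ctrl.get_obs();p=tt(o['tool_pos']);print(p,'nose',p+[60.5,0,-4.2],o['contact_force'],o['wrist_torque'])
grab('d');a=load('d','side')[0][120:240,175:275];b=load('d','top')[0][120:210,190:290]
a=cv2.resize(a,None,fx=4.5,fy=4.5,interpolation=3)[:,:395];b=cv2.resize(b,None,fx=4,fy=4,interpolation=3)
W=np.zeros((540,800,3),np.uint8);W[:a.shape[0],:395]=a;W[:360,400:]=b;cv2.imwrite('pics/d.png',W[:,:,::-1])
"
```

```text
[-79.99  34.52 128.06] nose [-19.49  34.52 123.86] [-1.14710755  0.17328851  1.08895586] [0.11183047 0.14757439 0.00617205]
```

View pics/d.png

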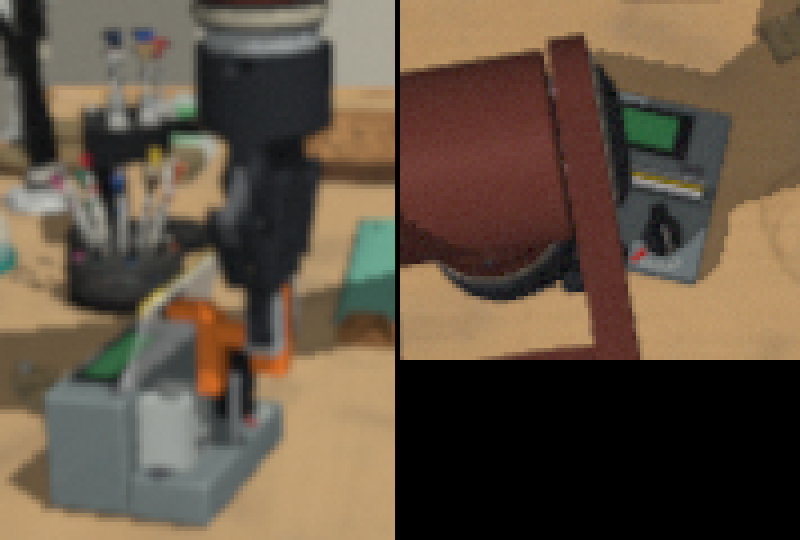

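{"fn": "jog_arm", "kwargs": {
  "deltas": [
    [0,0,0,-0.4,0,-0.15,0],
    [0,0,0,-0.4,0,-0.15,0],
    [0,0,0,-0.4,0,-0.1,0],
    [0,0,0,-0.4,0,0,0],
    [0,0,0,-0.4,0,0,0],
    [0,0,0,-0.3,0,0,0],
    [0,0,0,-0.2,0,0,0],
    [0,0,0,0,0,0,0],
    [0,0,0,0,0,0,0]
  ]
}}

```text
t: 9.23
tool_pos: [0.5565, 0.1587, 0.1312]
tool_rot: [0.346, 3.122, -0.0]
contact_force: [-1.9, -0.1, -0.6]
opening: 0.0151
```

```bash
cat >> fit.py <<'E'
def cloud(tag,n,u0,v0,u1,v1):
    im,D=load(tag,n);K,R,t=cal(n);v,u=np.mgrid[v0:v1,u0:u1];d=D[v0:v1,u0:u1];m=d.ravel()>0
    X=np.stack([(u-K[0,2])/K[0,0]*d,(v-K[1,2])/K[1,1]*d,d],-1).reshape(-1,3)
    X=(X[m]-t)@R; c,s=np.cos(YW),np.sin(YW); q=X-[O[0],O[1],0]
    return np.c_[c*q[:,0]+s*q[:,1],-s*q[:,0]+c*q[:,1],q[:,2]]*1000,im[v0:v1,u0:u1].reshape(-1,3)[m].astype(int),np.c_[u.ravel(),v.ravel()][m]
E
cat > chk.py <<'E'
from fit import *
import sys
o=ctrl.get_obs();p=tt(o['tool_pos']);print(o['t'],p,'nose',p+[60.5,0,-4.2],'foot',p+[36.5,0,-52.2],o['contact_force'].round(2),o['wrist_torque'].round(3))
tag=sys.argv[1];grab(tag)
C,I,U=cloud(tag,'side',175,120,255,240)
def rep(nm,m):
    f=C[m]; print(nm,m.sum(),np.median(f,0).round(1),'x',np.percentile(f[:,0],[3,97]).round(1),'y sd',f[:,1].std().round(1),'slope',np.polyfit(f[:,0],f[:,1],1)[0].round(3))
org=(I[:,0]-I[:,2]>70)&(I[:,0]>1.5*I[:,1])
rep('hump',(C[:,0]>6)&(C[:,0]<46)&(C[:,2]>10)&(C[:,2]<66)&(C[:,1]>60)&(C[:,1]<80)&~org)
rep('tower',(C[:,0]>-36)&(C[:,0]<0)&(C[:,2]>40)&(C[:,2]<68)&(C[:,1]<63)&(C[:,1]>44)&~org)
rep('strut',org&(C[:,2]>p[2]-47)&(C[:,2]<p[2]-25)&(abs(C[:,0]-p[0]-36.5)<14)&(abs(C[:,1]-p[1]-10)<8))
# image columns of tower/stem edges
im=load(tag,'side')[0].astype(int)
for r in range(192,222,3): print(r,im[r,198:232].sum(1)//3)
E
python3 chk.py e
```

```text
9.2333 [-56.03  34.45 131.23] nose [  4.47  34.45 127.03] foot [-19.53  34.45  79.03] [-1.88 -0.08 -0.57] [ 0.017  0.22  -0.041]
hump 268 [26.5 69.8 39. ] x [ 7.3 44.4] y sd 1.6 slope -0.009
tower 126 [-17.2  53.7  54.6] x [-32.3  -0.5] y sd 2.5 slope 0.092
strut 37 [-21.9  43.9  94.6] x [-25.6 -14. ] y sd 2.6 slope 0.136
192 [127 153 154 151 147 146 144 144 145 146 142 128 104  87  84  83  81  82
  83  83  83  84  76  53  37  34  34  36  74 118 124 108  84  80]
195 [ 94 131 145 138 130 127 125 125 126 128 131 124 104  87  83  83  72  70
  73  78  75  79  88  89  85  84  84  86 110 129 129 110 100  97]
198 [ 57  81 116 125 125 125 128 134 141 148 151 146 118  90  82  81  70  63
  64  64  63  67  79  73  79  84  86  86  94 107 116 104  86  82]
201 [ 72  75  97 128 140 144 148 151 150 145 129 108 106 105 107 105  90  75
  78  76  66  72  87  78  61  53  55  72  84  90  88  68  45  76]
204 [ 32  37  80 139 161 162 159 137 102  75  68  77  96 106 110 109 103  89
  83  86  80  77  91  92  64  31  23  61 119 148 106  44  30  79]
207 [103  93  91 111 126 122 113 112 123 143 154 146 119 106 108 114 118 131
 140 138 126 103  96 102  74  36  21  59 114 133  93  39  43  89]
210 [113 114 118 124 116 102 102 124 145 154 155 155 155 157 156 154 155 156
 149 140 139 131 107  77  51  28  17  55 113 133  94  41  31  70]
213 [105 105 106 109 105  97  97 113 139 151 153 154 156 154 156 154 154 150
 143 139 138 135 124 110 107 102  93  93 117 134 114  88  88 107]
216 [104 104 105 110 108 100  97 112 141 150 154 155 154 155 155 154 153 150
 144 140 131 121 116 109  99  87  90  94 113 134 123 115 115 113]
219 [104 103 103 107 107  98  92 102 137 151 153 155 156 155 155 155 154 151
 146 138 122 101 112 120 120 118 117 115 118 123 117 107  99  94]
```

{"fn": "jog_arm", "kwargs": {
  "deltas": [
    [0,0,0,-0.13,0.02,0,0],
    [0,0,0,-0.13,0.02,0,0],
    [0,0,0,0,0,0,0],
    [0,0,0,0,0,0,0]
  ]
}}

```text
t: 9.67
tool_pos: [0.559, 0.1586, 0.1312]
tool_rot: [0.346, 3.122, 0.0]
contact_force: [-1.5, -0.9, -0.9]
opening: 0.0153
```

```bash
python3 chk.py f | head -4; python3 -c "
from fit import *
show('f','side','f.png',190,170,240,225,10)"
```

```text
9.6667 [-53.55  34.95 131.21] nose [  6.95  34.95 127.01] foot [-17.05  34.95  79.01] [-1.48 -0.86 -0.87] [0.027 0.215 0.013]
hump 270 [26.1 69.6 38.9] x [ 7.2 44.7] y sd 1.6 slope 0.001
tower 124 [-18.7  53.8  54.1] x [-32.3  -1.9] y sd 2.3 slope 0.058
strut 36 [-19.8  46.2  94.8] x [-23.3 -14.1] y sd 3.4 slope 0.452
```

View pics/f.png

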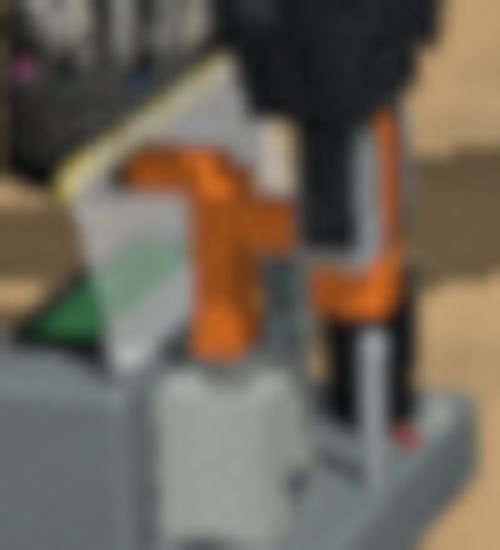

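{"fn": "jog_arm", "kwargs": {
  "deltas": [
    [0,0,0,0,0,0.15,0],
    [0,0,0,0,0,0.15,0],
    [0,0,0,0,0,0.15,0],
    [0,0,0,0,0,0.1,0],
    [0,0,0,0,0,0.1,0],
    [0,0,0,0,0,0.1,0],
    [0,0,0,0,0,0,0]
  ]
}}

```text
t: 10.35
tool_pos: [0.5589, 0.1586, 0.1235]
tool_rot: [-0.346, -3.122, 0.0]
contact_force: [-1.2, 1.0, 0.4]
opening: 0.0151
```

{"fn": "jog_arm", "kwargs": {
  "deltas": [
    [0,0,0,0,0,0.05,0],
    [0,0,0,0,0,0.05,0],
    [0,0,0,0,0,0.05,0],
    [0,0,0,0,0,0,0]
  ]
}}

```text
t: 10.68
tool_pos: [0.5589, 0.1586, 0.1221]
tool_rot: [-0.346, -3.122, -0.0]
contact_force: [-1.3, 0.3, 0.6]
opening: 0.0154
```

{"fn": "jog_arm", "kwargs": {
  "deltas": [
    [0,0,0,0,0,0.05,0],
    [0,0,0,0,0,0.05,0],
    [0,0,0,0,0,0,0]
  ]
}}

```text
t: 10.93
tool_pos: [0.5589, 0.1586, 0.1211]
tool_rot: [-0.346, -3.122, -0.0]
contact_force: [-1.5, 0.6, 1.1]
opening: 0.0153
```

{"fn": "jog_arm", "kwargs": {
  "deltas": [
    [0,0,0,0,0,0.05,0],
    [0,0,0,0,0,0.05,0],
    [0,0,0,0,0,0,0]
  ]
}}

```text
t: 11.18
tool_pos: [0.5589, 0.1586, 0.1201]
tool_rot: [-0.346, -3.122, 0.0]
contact_force: [-1.2, 0.4, 0.2]
opening: 0.0151
```

{"fn": "jog_arm", "kwargs": {
  "deltas": [
    [0,0,0,0,0,0.05,0],
    [0,0,0,0,0,0.05,0],
    [0,0,0,0,0,0.05,0],
    [0,0,0,0,0,0.05,0],
    [0,0,0,0,0,0.05,0],
    [0,0,0,0,0,0.05,0],
    [0,0,0,0,0,0,0]
  ]
}}

```text
t: 11.77
tool_pos: [0.5589, 0.1586, 0.1171]
tool_rot: [-0.346, -3.122, 0.0]
contact_force: [-0.9, 0.8, 1.2]
opening: 0.0154
```

{"fn": "jog_arm", "kwargs": {
  "deltas": [
    [0,0,0,0,0,0.06,0],
    [0,0,0,0,0,0.06,0],
    [0,0,0,0,0,0.06,0],
    [0,0,0,0,0,0.06,0],
    [0,0,0,0,0,0.06,0],
    [0,0,0,0,0,0,0]
  ]
}}

```text
t: 12.27
tool_pos: [0.5589, 0.1586, 0.114]
tool_rot: [-0.346, -3.122, 0.0]
contact_force: [-1.4, 0.3, 1.4]
opening: 0.0153
```

{"fn": "jog_arm", "kwargs": {
  "deltas": [
    [0,0,0,0,0,0.06,0],
    [0,0,0,0,0,0.06,0],
    [0,0,0,0,0,0.06,0],
    [0,0,0,0,0,0.06,0],
    [0,0,0,0,0,0.06,0],
    [0,0,0,0,0,0.06,0],
    [0,0,0,0,0,0,0]
  ]
}}

```text
t: 12.85
tool_pos: [0.5589, 0.1586, 0.1105]
tool_rot: [-0.346, -3.122, -0.0]
contact_force: [-1.4, -0.2, 1.9]
opening: 0.0153
```

{"fn": "jog_arm", "kwargs": {
  "deltas": [
    [0,0,0,0,0,0.05,0],
    [0,0,0,0,0,0.05,0],
    [0,0,0,0,0,0,0]
  ]
}}

```text
t: 13.1
tool_pos: [0.559, 0.1586, 0.1095]
tool_rot: [-0.346, -3.122, -0.0]
contact_force: [-1.3, 0.4, 1.6]
opening: 0.0153
```

Foot estimated 57.3; floor at 56. Continue in half-millimetres until contact shows.

{"fn": "jog_arm", "kwargs": {
  "deltas": [
    [0,0,0,0,0,0.04,0],
    [0,0,0,0,0,0.04,0],
    [0,0,0,0,0,0,0]
  ]
}}

```text
t: 13.35
tool_pos: [0.559, 0.1586, 0.1088]
tool_rot: [0.346, 3.122, 0.0]
contact_force: [-1.1, -0.4, 1.2]
opening: 0.0155
```

{"fn": "jog_arm", "kwargs": {
  "deltas": [
    [0,0,0,0,0,0.04,0],
    [0,0,0,0,0,0,0],
    [0,0,0,0,0,0,0]
  ]
}}

```text
t: 13.6
tool_pos: [0.559, 0.1586, 0.1084]
tool_rot: [-0.346, -3.122, -0.0]
contact_force: [-0.8, 0.3, 1.4]
opening: 0.0154
```

{"fn": "jog_arm", "kwargs": {
  "deltas": [
    [0,0,0,0,0,0.04,0],
    [0,0,0,0,0,0,0]
  ]
}}

```text
t: 13.77
tool_pos: [0.559, 0.1586, 0.1082]
tool_rot: [0.346, 3.122, 0.0]
contact_force: [-2.0, -0.1, 3.8]
opening: 0.0154
```

{"fn": "jog_arm", "kwargs": {
  "deltas": [
    [0,0,0,0,0,0.04,0],
    [0,0,0,0,0,0,0]
  ]
}}

```text
t: 13.93
tool_pos: [0.5591, 0.1586, 0.1082]
tool_rot: [-0.346, -3.122, -0.0]
contact_force: [-3.3, -0.5, 4.8]
opening: 0.0152
```

```bash
python3 chk.py g | head -4
```

```text
13.9333 [-53.51  34.97 108.22] nose [  6.99  34.97 104.02] foot [-17.01  34.97  56.02] [-3.31 -0.49  4.76] [-0.046  0.414 -0.052]
hump 270 [25.6 69.6 37.1] x [ 7.4 44.6] y sd 1.5 slope -0.006
tower 126 [-18.   53.5  54.5] x [-32.6  -0.4] y sd 2.8 slope 0.106
strut 22 [-20.3  44.3  77.8] x [-23.5 -13. ] y sd 3.0 slope 0.313
```

{"fn": "jog_arm", "kwargs": {
  "deltas": [
    [0,0,0,0,0,-0.02,0],
    [0,0,0,0,0,0,0.25],
    [0,0,0,0,0,0,0.4],
    [0,0,0,0,0,0,0.6],
    [0,0,0,0,0,0,0.6],
    [0,0,0,0,0,0,0.6],
    [0,0,0,0,0,0,0.6],
    [0,0,0,0,0,-0.5,0.6],
    [0,0,0,0,0,-1.2,0.6],
    [0,0,0,0,0,-2,0.6],
    [0,0,0,0,0,-2.5,0.6],
    [0,0,0,0,0,-2.5,0.6]
  ]
}}

```text
t: 15.03
tool_pos: [0.5588, 0.1586, 0.1965]
tool_rot: [-0.346, -3.122, 0.0]
contact_force: [0.8, 0.9, 0.7]
opening: 0.051
```

{"fn": "jog_arm", "kwargs": {
  "deltas": [
    [0,0,0,1,0,-2,0.6],
    [0,0,0,2,0,-1,0.6],
    [0,0,0,3,0,0,0.6],
    [0,0,0,3,0,0,0.6],
    [0,0,0,3,-1,0,0.6],
    [0,0,0,3,-2,0,0.6],
    [0,0,0,1,-2,0,0.6],
    [0,0,0,0,0,0,0.6]
  ]
}}

```text
t: 15.7
tool_pos: [0.3899, 0.1437, 0.2257]
tool_rot: [0.346, 3.121, -0.001]
contact_force: [0.3, -0.4, 0.2]
opening: 0.0513
```

```bash
python3 -c "
from fit import *
o=ctrl.get_obs();print(o['t'],tt(o['tool_pos']),o['q'].round(2),o['opening'])
grab('h');a=load('h','side')[0][150:240,175:255];b=load('h','top')[0][130:200,205:285]
a=cv2.resize(a,None,fx=5,fy=5,interpolation=2);b=cv2.resize(b,None,fx=5,fy=5,interpolation=2)
W=np.zeros((450,800,3),np.uint8);W[:,:400]=a;W[:350,400:]=b;cv2.imwrite('pics/h.png',W[:,:,::-1])
K=w(-27,-40,76);print('knob',K,proj('top',K))
for q in(0,1.5):
  th=3.94-q; print(proj('top',[w(-27+14*np.cos(th),-40+14*np.sin(th),76),w(-27+20*np.cos(th),-40+20*np.sin(th),30)]))
"
```

```text
15.7 [-215.32  -16.68  225.73] [ 0.17 -0.47  2.11 -0.    1.51 -1.18] 0.05128311128381655
knob [np.float64(0.5684884577914194), np.float64(0.0796913968320157), 0.076] [[255.00020574 175.29944654]]
[[258.08061339 179.91267273]
 [259.04224044 185.06457474]]
[[250.53402022 178.63564084]
 [248.77182467 183.32104204]]
```

View pics/h.png

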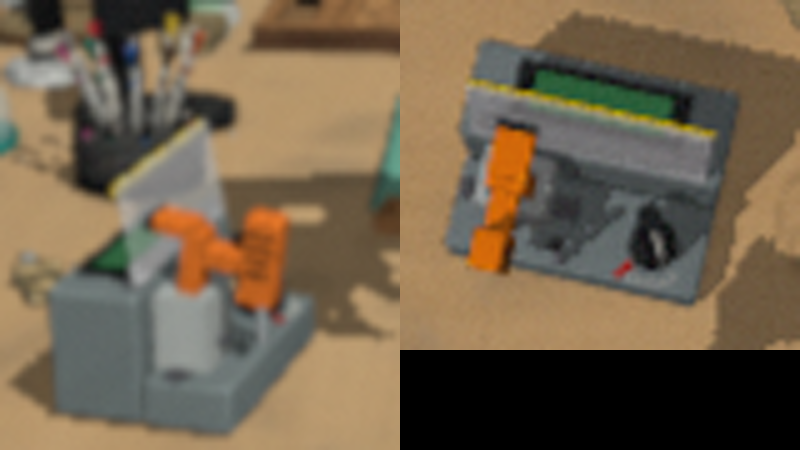

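```bash
python3 -c "
from fit import *
show('h','top','k.png',238,160,276,196,16)
for q in(0,.2,.4,1.5):
  th=3.94-q
  a=proj('top',[w(-27+r*np.cos(th),-40+r*np.sin(th),76) for r in(-14,0,14)]); print(q,((a-[238,160])*16+8).round().tolist())
"
```

```text
0 [[231.0, 179.0], [280.0, 253.0], [329.0, 327.0]]
0.2 [[247.0, 171.0], [280.0, 253.0], [313.0, 335.0]]
0.4 [[264.0, 166.0], [280.0, 253.0], [296.0, 340.0]]
1.5 [[351.0, 200.0], [280.0, 253.0], [209.0, 306.0]]
```

View pics/k.png

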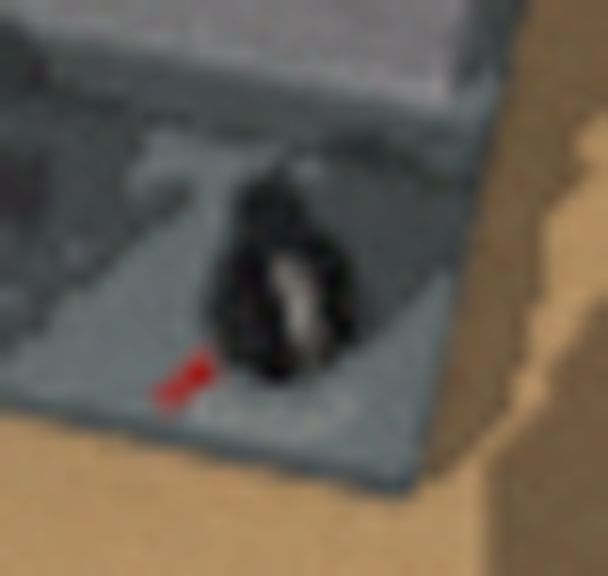

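```bash
python3 -c "
from fit import *
plan(w(-27,-40,170),.25)
C,I,U=cloud('h','side',180,150,235,215); m=(I[:,0]-I[:,2]>60)&(I[:,1]-I[:,2]>50)
print('rim',np.median(C[m],0),np.percentile(C[m],[2,98],axis=0),m.sum())
C,I,U=cloud('h','top',205,130,285,200); m=(np.minimum(I[:,0],I[:,1])-I[:,2]>60)&(I[:,1]>130)&(C[:,2]>100)
print('rim',np.median(C[m],0),np.percentile(C[m],[2,98],axis=0),m.sum())
m=(C[:,2]>60)&(abs(C[:,0]+27)<20)&(abs(C[:,1]+40)<20);print('knob',np.median(C[m],0),m.sum())"
```

```text
t 15.8 pos [0.3921 0.1448 0.2262] F [-0.21 -0.15  0.37] open 0.0511
turn [ 0.0007  0.0033 -0.4714] shift cm (after turn) [-15.481 -10.672   5.623] n 4.70652065711495
rim [-40.35953151  43.00204199  95.13258783] [[ -70.28522672 -354.21741805   68.03425654]
 [ 154.10165644   49.03261201  129.31117684]] 236
rim [ 12.17081046  -3.98400244 133.48982461] [[ 10.46144884 -53.14522214 130.90020582]
 [ 13.44673855  54.84637598 136.85363606]] 41
knob [-28.37894777 -40.12534057  76.3943719 ] 50
```

{"fn": "jog_arm", "kwargs": {
  "deltas": [
    [0,0,-0.095,0,0,0,0.33],
    [0,0,-0.095,0,0,0,0.33],
    [0,0,-0.095,0,0,0,0.33],
    [0,0,-0.095,0,0,0,0.33],
    [0,0,-0.095,0,0,0,0.33],
    [0,0,0,-1.5,-1.1,0,0.33],
    [0,0,0,-2.5,-1.8,0.5,0.33],
    [0,0,0,-3,-2,1.2,0.33],
    [0,0,0,-3,-2,1.2,0.33],
    [0,0,0,-3,-2,1.2,0.33],
    [0,0,0,-2.5,-1.8,1.5,0.33],
    [0,0,0,0,0,0,0.33]
  ]
}}

```text
t: 16.8
tool_pos: [0.572, 0.0783, 0.1642]
tool_rot: [0.393, -3.112, 0.0]
contact_force: [-0.2, -0.2, -0.6]
opening: 0.0286
```

{"fn": "jog_arm", "kwargs": {
  "deltas": [
    [0,0,0,0,0,0,0.33],
    [0,0,0,0,0,0,0.33]
  ]
}}

```text
t: 16.97
tool_pos: [0.5694, 0.0806, 0.1688]
tool_rot: [0.398, -3.116, -0.001]
contact_force: [0.1, 0.6, -0.4]
opening: 0.028
```

```bash
python3 -c "
from fit import *
plan(w(-27.5,-40,87),.25)"
```

```text
t 16.97 pos [0.5694 0.0806 0.1688] F [ 0.13  0.59 -0.43] open 0.028
turn [ 0.0004 -0.0004  0.0042] shift cm (after turn) [ 0.152 -0.039  8.181] n 1.9623273675395216
```

{"fn": "jog_arm", "kwargs": {
  "deltas": [
    [0,0,0,0.15,-0.04,1,0.33],
    [0,0,0,0,0,2,0.33],
    [0,0,0,0,0,2,0.33],
    [0,0,0,0,0,1.5,0.33],
    [0,0,0,0,0,0.8,0.33],
    [0,0,0,0,0,0.5,0.33],
    [0,0,0,0,0,0.35,0.33],
    [0,0,0,0,0,0,0.33],
    [0,0,0,0,0,0,0.33]
  ],
  "grip_force": 40
}}

```text
t: 17.72
tool_pos: [0.5681, 0.0796, 0.0883]
tool_rot: [-0.398, 3.114, -0.0]
contact_force: [0.3, 0.4, 0.6]
opening: 0.0285
```

{"fn": "jog_arm", "kwargs": {
  "deltas": [
    [0,0,0,0,0,0,0],
    [0,0,0,0,0,0,0],
    [0,0,0,0,0,0,0],
    [0,0,0,0,0,0,0],
    [0,0,0,0,0,0,0],
    [0,0,0,0,0,0,0]
  ],
  "grip_force": 40
}}

```text
t: 18.22
tool_pos: [0.5681, 0.0803, 0.0886]
tool_rot: [-0.398, 3.115, 0.002]
contact_force: [-1.7, 4.8, 5.7]
opening: 0.0087
```

```bash
python3 -c "
from fit import *
plan(w(-27.5,-40,87),.25);print(ctrl.get_obs()['wrist_torque'])"
```

```text
t 18.22 pos [0.5681 0.0803 0.0886] F [-1.74  4.81  5.73] open 0.0087
turn [0.0011 0.0018 0.0043] shift cm (after turn) [ 0.024 -0.041  0.16 ] n 0.04011653496218182
[0.74413093 0.34851885 0.02759776]
```

{"fn": "jog_arm", "kwargs": {
  "deltas": [
    [0,0,0,0,0.04,0,0],
    [0,0,0.05,0,0,0,0],
    [0,0,0.1,0,0,0,0],
    [0,0,0.1,0,0,0,0],
    [0,0,0.1,0,0,0,0],
    [0,0,0.1,0,0,0,0],
    [0,0,0.1,0,0,0,0],
    [0,0,0,0,0,0,0]
  ]
}}

```text
t: 18.88
tool_pos: [0.5681, 0.0802, 0.0886]
tool_rot: [0.468, 3.105, 0.001]
contact_force: [-1.9, 2.9, 5.6]
opening: 0.0089
```

{"fn": "jog_arm", "kwargs": {
  "deltas": [
    [0,0,0.1,0,0,0,0],
    [0,0,0.1,0,0,0,0],
    [0,0,0.1,0,0,0,0],
    [0,0,0.1,0,0,0,0],
    [0,0,0.1,0,0,0,0],
    [0,0,0.08,0,0,0,0],
    [0,0,0.04,0,0,0,0],
    [0,0,0,0,0,0,0],
    [0,0,0,0,0,0,0]
  ]
}}

```text
t: 19.63
tool_pos: [0.5679, 0.08, 0.0886]
tool_rot: [1.389, 2.817, 0.001]
contact_force: [-3.3, 2.1, 7.2]
opening: 0.0085
```

```bash
python3 -c "
from fit import *
plan(w(-27.5,-40,87),-.922);print(ctrl.get_obs()['wrist_torque'])"
```

```text
t 19.63 pos [0.5679 0.08   0.0886] F [-3.27  2.14  7.16] open 0.0085
turn [0.0009 0.0006 0.0061] shift cm (after turn) [-0.021 -0.007  0.16 ] n 0.038660957881476714
[ 0.40745263  0.48255137 -0.00789177]
```

{"fn": "jog_arm", "kwargs": {
  "deltas": [
    [0,0,0.006,0,0,0,0],
    [0,0,0,0,0,0,0],
    [0,0,0,0,0,0,0.2],
    [0,0,0,0,0,0,0.22],
    [0,0,0,0,0,0,0.22],
    [0,0,0,0,0,-0.3,0.22],
    [0,0,0,0,0,-0.8,0.22],
    [0,0,0,0,0,-1.5,0.22],
    [0,0,0,0,0,-2.5,0.22],
    [0,0,0,0,0,-3,0.22],
    [0,0,0,0,0,-3,0.22],
    [0,0,0,0,0,-2,0.22]
  ]
}}

```text
t: 20.63
tool_pos: [0.5686, 0.0797, 0.2226]
tool_rot: [1.395, 2.81, 0.003]
contact_force: [0.0, -1.1, 0.6]
opening: 0.0185
```

{"fn": "jog_arm", "kwargs": {
  "deltas": [
    [0,0,0,1,-1,0,0.22],
    [0,0,0,2,-2,0,0.22],
    [0,0,0,2.4,-2.4,0,0.22],
    [0,0,0,2.4,-2.4,0,0.22],
    [0,0,0,2.4,-2.4,0,0.22],
    [0,0,0,1,-1,0,0.22],
    [0,0,0,0,0,0,0.22],
    [0,0,0,0,0,0,0.22]
  ]
}}

```text
t: 21.3
tool_pos: [0.4107, 0.1014, 0.2192]
tool_rot: [1.396, 2.812, 0.002]
contact_force: [-0.8, 0.5, 0.6]
opening: 0.0189
```

```bash
python3 -c "
from fit import *
o=ctrl.get_obs();print(o['t'],tt(o['tool_pos']),o['contact_force'])
grab('i');a=load('i','side')[0][150:240,175:255];b=load('i','top')[0][160:196,238:276]
a=cv2.resize(a,None,fx=4,fy=4,interpolation=2);b=cv2.resize(b,None,fx=12,fy=12,interpolation=2)
W=np.zeros((440,800,3),np.uint8);W[:360,:320]=a;W[:432,330:786]=b;cv2.imwrite('pics/i.png',W[:,:,::-1])
th=2.44
a=proj('top',[w(-27+r*np.cos(th),-40+r*np.sin(th),76) for r in(-14,0,14)]); print(((a-[238,160])*12+6+[330,0]).round().tolist())
"
```

```text
21.3 [-185.67  -53.38  219.2 ] [-0.79944935  0.49573478  0.55093286]
[[593.0, 150.0], [540.0, 190.0], [486.0, 230.0]]
```

View pics/i.png

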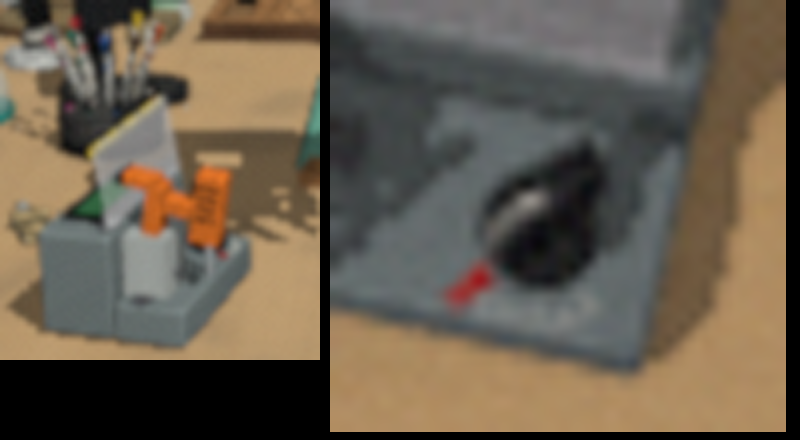

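```bash
python3 -c "
from fit import *
im=load('i','top')[0].astype(int)
v,u=np.mgrid[160:196,238:276];c=im[160:196,238:276]
wr=np.clip(c[...,0]-c[...,1]-40,0,None)*(v<190)*(u<256)
P=np.array([(wr*u).sum(),(wr*v).sum()])/wr.sum();print('red',P)
X=tt(onplane('top',*P,.0305));print(X,np.arctan2(X[1]+40,X[0]+27),np.arctan2(X[1]+40,X[0]+28))
print('model mark px',proj('top',w(-27+20*np.cos(2.44),-40+20*np.sin(2.44),30)))
for tag in('h','i'):
  c=load(tag,'top')[0].astype(int)[160:196,238:276]
  ws=(c.sum(2)/3*1.0); m=(abs(u-255.5)<4.5)&(v>173.5)&(v<183)&((c.max(2)-c.min(2))<40)
  if tag=='h': m&=(u>=254)&(u<259)&(v<182.5)
  else: m&=(v<181)&(u+0.0>250)&(u<257)
  ww=np.clip(ws-75,0,None)*m; print(tag); print((ws*m)[12:24,10:22].astype(int))
  L=np.array([tt(onplane('top',a,b,.076))[:2] for a,b in zip(u[ww>0],v[ww>0])]);q=ww[ww>0]
  mu=np.average(L,axis=0,weights=q);e=np.linalg.eigh(np.cov(L.T,aweights=q))[1][:,1];print(mu,np.arctan2(e[1],e[0])%np.pi, np.arctan2(mu[1]+40,mu[0]+27.5))
"
```

```text
red [249.31481481 183.22222222]
[-41.8  -28.44  30.5 ] 2.4784945651581642 2.444293927796423
model mark px [[248.77182467 183.32104204]]
h
[[  0   0   0   0   0   0   0   0   0   0   0   0]
 [  0   0   0   0   0   0   0   0   0   0   0   0]
 [  0   0   0   0   0   0  31  29  31  35  49   0]
 [  0   0   0   0   0   0  29  34  31  19  22   0]
 [  0   0   0   0   0   0  26  76  65  36  25   0]
 [  0   0   0   0   0   0  28  86  93  55  16   0]
 [  0   0   0   0   0   0  22  57 110  77  23   0]
 [  0   0   0   0   0   0  17  33 116  82  19   0]
 [  0   0   0   0   0   0  23  28 101  80  40   0]
 [  0   0   0   0   0   0  28  20  61  68  39   0]
 [  0   0   0   0   0   0  16  20  34  57  43   0]
 [  0   0   0   0   0   0   0   0   0   0   0   0]]
[-34.43441704 -44.21452915] 0.4227639869639619 -2.595479654888934
i
[[  0   0   0   0   0   0   0   0   0   0   0   0]
 [  0   0   0   0   0   0   0   0   0   0   0   0]
 [  0   0   0   0  88  69  52  41  28   0   0   0]
 [  0   0   0   0  56  36  28  53  38   0   0   0]
 [  0   0   0   0  30  75 131 110  56   0   0   0]
 [  0   0   0   0  78 103 105  76  39   0   0   0]
 [  0   0   0   0  97  78  49  25  22   0   0   0]
 [  0   0   0   0  74  42  25  15  22   0   0   0]
 [  0   0   0   0  44  22  18  10  24   0   0   0]
 [  0   0   0   0   0   0   0   0   0   0   0   0]
 [  0   0   0   0   0   0   0   0   0   0   0   0]
 [  0   0   0   0   0   0   0   0   0   0   0   0]]
[-30.60363636 -37.27466552] 2.51440205789207 2.421003886841741
```

```bash
python3 -c "
from fit import *
C,I,U=cloud('i','top',205,130,285,200); m=(np.minimum(I[:,0],I[:,1])-I[:,2]>60)&(I[:,1]>130)&(C[:,2]>100)
print('rim',np.median(C[m],0)); print(ctrl.finish_job())"
```

```text
rim [ 12.54094557   5.68968215 132.95852651]
the job is handed in; nothing more can be done
None
```

The cover is propped open on the strut and the knob is turned to the red mark. I handed the job in at about t = 21.5 s; no verdict was reported.

**What I did:**
- I took the strut from its stand by its grip tab and lifted the cover on its nose along an arc.
- I lowered the foot into the tower slot, which I found at tester y ≈ 35 mm. The foot met the floor at 56.0 mm above the bench, as expected, with under 5 N of contact force.
- I let go of the strut, gripped the black knob and turned it about 1.17 rad clockwise, then moved the arm clear.

**Last checks:**
- **Cover and strut:** The strut stands in the slot on its own. The cover's rim sits 12 mm behind the hinge at about 133 mm height, so it leans back past upright. It did not move between releasing the strut and handing in.
- **Knob:** The gripper's final angle corresponds to q ≈ 1.50. The red mark measured 2.44–2.48 rad against 2.44 given. My image estimates of the pointer were 2.42 and 2.51 rad, so they disagree with each other by about 0.09 rad. I relied on the gripper's angle instead.
- **Knob grip:** While gripping the knob I read about 7 N of upward force. I put this down to the pads swinging forward as they close, but I did not confirm it.
- **Tin and screwdriver:** I kept the arm well above both. I did not check their positions again at the end.

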